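Set out a graded set of vases by height

TASK

Put the set of four white bottle vases out for sale on the wooden display board, one on each cork pad in order of height: the tallest on the pad next to the brass clock, then each shorter one in turn, so that the shortest stands at the plant's end. Stand each upright in the middle of its pad, and do not knock any vase over on the way.

Things in the scene. Friction and masses are not known exactly. Their poses are not given: they have to be found in the camera images.
- vase_a: the shortest vase of the set: loose white ceramic bottle vase, round, 70 mm tall, belly 42 mm across, foot 34 mm across, about 100 g, solid. Its top 36 mm is a straight neck 24 mm in diameter with a dark mouth. Origin at the centre of its foot, z up along its axis. Starts upright on the table.
- vase_b: the second shortest vase of the set: loose white ceramic bottle vase, round, 95 mm tall, belly 49 mm across, foot 39 mm across, about 150 g, solid. Its top 36 mm is a straight neck 24 mm in diameter with a dark mouth. Origin at the centre of its foot, z up along its axis. Starts upright on the table.
- vase_c: the second tallest vase of the set: loose white ceramic bottle vase, round, 120 mm tall, belly 56 mm across, foot 45 mm across, about 210 g, solid. Its top 36 mm is a straight neck 24 mm in diameter with a dark mouth. Origin at the centre of its foot, z up along its axis. Starts upright on the table.
- vase_d: the tallest vase of the set: loose white ceramic bottle vase, round, 145 mm tall, belly 63 mm across, foot 50 mm across, about 280 g, solid. Its top 36 mm is a straight neck 24 mm in diameter with a dark mouth. Origin at the centre of its foot, z up along its axis. Starts upright on the table.
- pad1: number 1 of four round cork pads, 72 mm across, 3 mm thick, fixed in a straight row, 95 mm apart, on a pale wooden board (130 by 570 mm, 20 mm thick) lying across the robot's front; counted from the robot's right (-y). Origin at its underside's centre, 20 mm above the table; its top is 23 mm above the table. x points across the board, away from the robot, y along the row towards pad4.
- pad2: number 2 of four round cork pads, 72 mm across, 3 mm thick, fixed in a straight row, 95 mm apart, on a pale wooden board (130 by 570 mm, 20 mm thick) lying across the robot's front; counted from the robot's right (-y). Origin at its underside's centre, 20 mm above the table; its top is 23 mm above the table. x points across the board, away from the robot, y along the row towards pad4.
- pad3: number 3 of four round cork pads, 72 mm across, 3 mm thick, fixed in a straight row, 95 mm apart, on a pale wooden board (130 by 570 mm, 20 mm thick) lying across the robot's front; counted from the robot's right (-y). Origin at its underside's centre, 20 mm above the table; its top is 23 mm above the table. x points across the board, away from the robot, y along the row towards pad4.
- pad4: number 4 of four round cork pads, 72 mm across, 3 mm thick, fixed in a straight row, 95 mm apart, on a pale wooden board (130 by 570 mm, 20 mm thick) lying across the robot's front; counted from the robot's right (-y). Origin at its underside's centre, 20 mm above the table; its top is 23 mm above the table. x points across the board, away from the robot, y along the row towards pad4.
- clock: small round brass table clock with a white face, on a wooden foot, fixed at one end of the board, 97 mm beyond the end pad, in line with the row: beyond pad1 or beyond pad4 (a small plant in a terracotta pot is at the other end). 86 mm tall, 76 mm wide along the row, 45 mm deep. Origin at the centre of its underside, on the board, 20 mm above the table.
Mind the look-alikes: they are no part of the job. Leave any pink or turquoise look-alike of the vase_a alone.

How it is judged (in metres and radians):
At the end, for the whole second after the job is handed in: The vases stand upright (within 0.1 rad) and at rest on the pads, each within 15 mm of its pad's centre, their heights falling from the pad beside the clock to the pad beside the plant (((horizontal distance between clock and pad1 below 0.15 m and horizontal distance between vase_d and pad1 below 0.015 m and z of vase_d in the frame of pad1 between -0.002 and 0.008 m and horizontal distance between vase_c and pad2 below 0.015 m and z of vase_c in the frame of pad2 between -0.002 and 0.008 m and horizontal distance between vase_b and pad3 below 0.015 m and z of vase_b in the frame of pad3 between -0.002 and 0.008 m and horizontal distance between vase_a and pad4 below 0.015 m and z of vase_a in the frame of pad4 between -0.002 and 0.008 m) or (horizontal distance between clock and pad4 below 0.15 m and horizontal distance between vase_a and pad1 below 0.015 m and z of vase_a in the frame of pad1 between -0.002 and 0.008 m and horizontal distance between vase_b and pad2 below 0.015 m and z of vase_b in the frame of pad2 between -0.002 and 0.008 m and horizontal distance between vase_c and pad3 below 0.015 m and z of vase_c in the frame of pad3 between -0.002 and 0.008 m and horizontal distance between vase_d and pad4 below 0.015 m and z of vase_d in the frame of pad4 between -0.002 and 0.008 m)) and angle between each of vase_a, vase_b, vase_c, vase_d's own z axis and vertical below 0.1 rad and linear speed of each of vase_a, vase_b, vase_c, vase_d below 0.02 m/s and angular speed of each of vase_a, vase_b, vase_c, vase_d below 0.2 rad/s); the robot touches nothing.
It fails at once if a vase is knocked over (leans more than 0.7 rad) (angle between any of vase_a, vase_b, vase_c, vase_d's own z axis and vertical above 0.7 rad).
It also fails if it takes over 120 s, if anything falls off the work surface, if the arm or the gripper's body presses on something with over 40 N, if the wrist force passes 120 N, or if a joint passes its speed limit or range.

ROBOT

A 7-joint arm with a two-finger parallel gripper is mounted at the origin on the work surface. World frame = base frame: x ahead of the robot, y to its left, z up, the work surface at z = 0. Lengths are in mm, angles in degrees, forces in N, time in s.
With the tool pointing down it reaches from about 400 to 750 mm from the base axis. Payload 19.5 kg.
Tool frame: the origin (TCP) lies at the very end of the fingers, on their centre line; the grasp point (between the pads) lies 19 mm behind it; z points along the fingers, y is the line along which they close (so a half turn about z gives the same grasp; the last joint's range is limited). The gripper opens to 85 mm and grips with 20 to 120 N. Pads are 22 mm wide; open, the fingers measure 114 mm over their backs; the gripper's body (76 mm by 85 mm) begins 54 mm behind the grasp point. The pads swing forward as they close: fully open they stand 13 mm farther back than shut.
Start: joints at [73.47, 40.479, -1.581, 85.061, 1.261, 54.483, -4.326], TCP at [140.468, -557.551, 231.268] pointing down, gripper open.
Joint ranges: [-155.06, 155.06], [-18.47, 123.98], [-90, 86.84], [0, 140.48], [-83.41, 263.41], [0, 116], [-161.91, 161.91]. Speed limits (degrees/s): [108.29, 108.29, 147.25, 147.25, 172.46, 172.46, 172.46].

INTERFACE

Orientations are given as [roll, pitch, yaw] about the fixed x, y, z axes, in that order (R = Rz(yaw) Ry(pitch) Rx(roll)).
In Python, from workcell import * gives the robot as it stands. The module is installed in compiled form; this text tells all that it offers.
- The arm moves only by the tool apply_moves, never from a script. Its argument "increments" is a list of rows, each an object with "fingers": the finger opening in cm, from 0 to 8.54; "offset": the shift along the tool's x, y, z in cm, a list of three; "spin": the turn about the tool's z in degrees. In form: [{"fingers": fingers, "offset": [dx, dy, dz], "spin": spin}, ...]. A call has 1 to 8 rows; each row shifts and turns the commanded pose from where the row before left it, along the tool's axes as they then stand; what a row does not reach is not made up. A row lasts 1/10 s, in which the tool goes at most 50 mm and 8.59 degrees, less where a joint would pass 70% of its speed; a pose out of reach is approached as far as the arm can. A call with a gripper value outside its range is refused whole. The fingers move at their own pace and stop on an object; "force" is the grip in N (left out, the last holds). Time passes only in rows, so rows that do not move let the fingers close. It gives the time, the measured TCP pose, the force, the opening and the grip force at its end, in the units of the state.
- sense(): the state, without advancing time (a new reading comes with each control period).
- grab_frame(name): name is "scene" or "top" or "wrist"; returns a dict with "pixels" (384x512x3 uint8, red, green, blue), "camera_matrix" (3x3 intrinsics, pixels), "rvec" (rotation vector, rad) and "tvec" (3), from world to camera coordinates, as OpenCV has them. Camera axes: x right, y down, z forward; pixel columns grow to the right and rows downward; lengths in mm; the calibration is good to about 2 mm. The wrist camera is an equidistant fisheye: a pixel r from the principal point sees the ray r / f radians off the axis. A picture is of the moment at which its call begins. There is no depth.
- close_job(): hands the job in; it is judged then, once.
The state is a dict: "t": time; "joint_pos": joint angles; "dq": joint speeds; "joint_efforts": joint torques, N m; "ee_pos": TCP position; "tcp_rot": TCP orientation; "contact_force": force on the tool from outside, world axes, zero at the start; "ft_torque": the same for the moment, N m; "width": finger opening in mm; "grasp_force": force on a finger pad.
Only numpy, scipy, OpenCV 4.12 (cv2) and the standard library are available. Lean on these libraries where they do the work, as an engineer would, in place of code of your own. Each camera call takes 0.05 s, during which the arm holds its last target. There are 200 camera calls.

## Working session

There is one attempt and no reset: what is moved stays moved. The work goes in short steps, Python scripts to look and compute and a tool call to move; the robot and the scene stay as the last step left them, time stands still between calls to the robot, and variables do not carry over. Pictures are saved under pics/ and viewed, at most 14 in all, crops included, and the job is handed in when it is done.

Besides the shell and the picture viewer there is one more tool, called after ">>>" as name(argument=value, ...), one argument or row to a line, values as JSON. apply_moves: Moves the arm, as the interface text tells. Its arguments: {"type":"object","properties":{"increments":{"type":"array","items":{"type":"object","properties":{"fingers":{"type":"number"},"offset":{"type":"array","items":{"type":"number"}},"spin":{"type":"number"}}}},"force":{"type":"number"}},"required":["increments"]}

```bash
mkdir -p pics
python3 - <<'E'
from workcell import *
import cv2,numpy as np,pickle
s=sense();print(s)
for n in("scene","top"):
    f=grab_frame(n);pickle.dump(f,open(n+".pkl","wb"))
    print(n,f["camera_matrix"].tolist(),np.ravel(f["rvec"]),np.ravel(f["tvec"]))
    cv2.imwrite(f"pics/{n}1.png",f["pixels"][:,:,::-1])
E
```

```text
{'t': 0.0, 'joint_pos': array([73.46885223, 40.51355235, -1.58240576, 85.08279949,  1.25956018,
       54.48479017, -4.32564988]), 'dq': array([-0.12262856, -0.12484283,  0.0334035 ,  0.07398865,  0.0390167 ,
        0.02663606,  0.02170043]), 'joint_efforts': array([-3.83720935e-04, -8.83230400e+01,  1.23512652e+00, -2.36175370e+01,
        1.70672103e-02,  6.33887059e-03, -6.01671587e-06]), 'ee_pos': array([ 140.42467602, -557.31482256,  230.83777648]), 'tcp_rot': array([-1.79936165e+02,  1.30938536e-03,  1.41415790e+01]), 'contact_force': array([ 0.89565994, -0.06991495,  1.25788905]), 'ft_torque': array([-0.02390521, -0.04045872, -0.00127193]), 'grasp_force': 0.0, 'width': 85.1756007748739}
scene [[355.3933212329834, 0.0, 258.6102720980514], [0.0, 355.3933212329834, 193.55245174829938], [0.0, 0.0, 1.0]] [ 2.20899455  1.364007   -0.39991972] [-233.80336897 -357.39246344 1194.64273275]
top [[465.98378507550717, 0.0, 252.95738259546835], [0.0, 465.98378507550717, 190.4657071969538], [0.0, 0.0, 1.0]] [ 2.14765658 -2.14502385  0.0858144 ] [ 20.86610573 524.51824477 940.13662513]
```

View pics/top1.png

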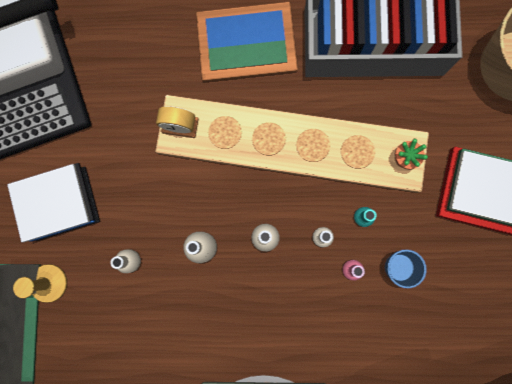

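View pics/scene1.png

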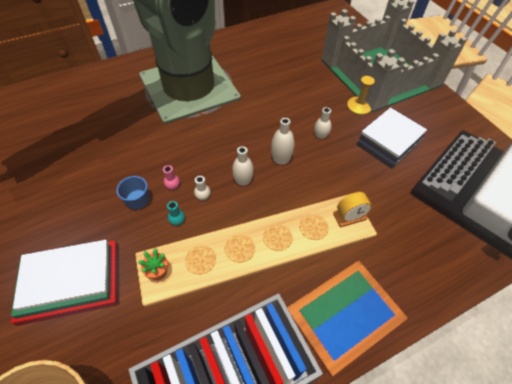

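The top view shows the clock at (175,120), so at the +y end, and the plant at (410,155). The pads are at (225,132), (269,139), (313,145) and (358,152). The white vases are at (125,262), (200,247), (265,237) and (323,237). The look-alikes to leave alone are turquoise at (366,217) and pink at (354,270). I'll check heights by triangulating the mouths in the two views.

```bash
cat > h.py <<'E'
import cv2,numpy as np
def ray(f,uv):
    R=cv2.Rodrigues(np.array(f["rvec"],float))[0];t=np.ravel(f["tvec"]);K=np.array(f["camera_matrix"])
    d=R.T@np.linalg.inv(K)@[uv[0],uv[1],1];return -R.T@t,d
def plane(f,uv,z):
    c,d=ray(f,uv);return c+d*(z-c[2])/d[2]
def tri(f,a,g,b):
    c1,d1=ray(f,a);c2,d2=ray(g,b)
    s=np.linalg.lstsq(np.c_[d1,-d2],c2-c1,rcond=None)[0]
    p,q=c1+s[0]*d1,c2+s[1]*d2;return (p+q)/2,np.linalg.norm(p-q)
def dark(img,uv,r=7,th=70):
    u,v=map(int,uv);w=img[v-r:v+r+1,u-r:u+r+1].astype(float);k=(w.max(2)<th)&(w.max(2)-w.min(2)<18)
    k=k.astype(np.uint8);n,l,s,c=cv2.connectedComponentsWithStats(k)
    if n<2:return None,0
    i=min(range(1,n),key=lambda i:np.hypot(*(c[i]-r))-.1*s[i,4]);return c[i]+[u-r,v-r],s[i,4]
E
python3 - <<'E'
import pickle;from h import *
T,S=[pickle.load(open(n+".pkl","rb")) for n in("top","scene")]
for n,a,b,h in(("L",(117,263),(326,109),95),("2",(193,247),(285,121),145),("3",(265,237),(242,150),120),("4",(325,237),(199,178),70)):
    ua,na=dark(T["pixels"],a);ub,nb=dark(S["pixels"],b)
    print(n,ua,na,ub,nb)
    if ua is not None and ub is not None: print("  tri",*tri(T,ua,S,ub),"plane",plane(T,ua,h),plane(S,ub,h))
hsv=cv2.cvtColor(T["pixels"],cv2.COLOR_RGB2HSV)
for p in((225,132),(269,139),(313,145),(358,152),(240,160)):print(hsv[p[1],p[0]],T["pixels"][p[1],p[0]])
m=T["pixels"][:,:,2].astype(int); 
reg=T["pixels"][100:185,200:385]
k=((reg[:,:,0]>150)&(reg[:,:,1].astype(int)<reg[:,:,0]*0.76)).astype(np.uint8)
k=cv2.morphologyEx(k,cv2.MORPH_CLOSE,np.ones((7,7)));k=cv2.morphologyEx(k,cv2.MORPH_OPEN,np.ones((9,9)))
for c in cv2.findContours(k,0,1)[0]:
    (e,ax,_)=cv2.minAreaRect(c);print("pad",np.array(e)+[200,100],ax,plane(T,np.array(e)+[200,100],23))
big=np.hstack([cv2.resize(T["pixels"][90:290,90:390],None,fx=2,fy=2)]);cv2.imwrite("pics/crop1.png",big[:,:,::-1])
E
```

```text
L [116.45945946 262.08108108] 37 [326.2 109.6] 5
  tri [378.68590977 280.76837377 100.65334274] 0.8823099333600408 plane [378.26602952 282.20360385  95.        ] [374.00958498 285.50249565  95.        ]
2 [192. 244.] 1 [284.71428571 120.57142857] 7
  tri [412.82517399 125.28782375 154.8791004 ] 2.7637759876148498 plane [413.40199883 128.18627487 145.        ] [403.87665137 129.59246886 145.        ]
3 None 0 [241.66666667 149.88888889] 9
4 None 0 [199.5 179.2] 10
[ 18 113 233] [233 191 130]
[ 18 111 233] [233 191 132]
[ 18 110 234] [234 194 133]
[ 18 110 234] [234 193 133]
[ 25  82 234] [234 221 159]
pad [353.5 147.5] (9.0, 15.0) [ 616.2215441  -189.73181107   23.        ]
pad [311.  145.5] (17.0, 16.0) [ 620.87371617 -100.64145689   23.        ]
pad [222.5 128. ] (8.0, 15.0) [659.69688141  87.29191828  23.        ]
```

View pics/crop1.png

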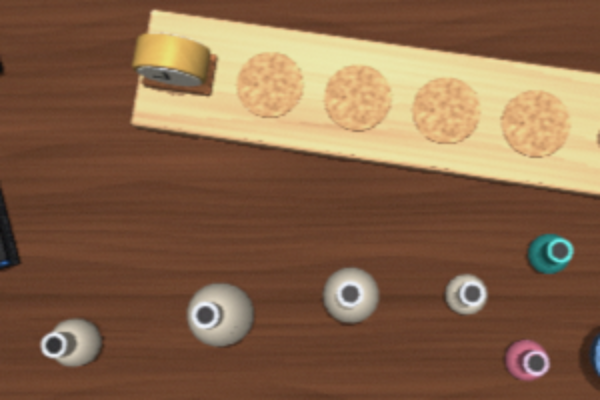

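The crop shows the white mouths at top-image pixels (117,262), (192.5,247.5), (265,237) and (326,237), with both coloured look-alikes clearly apart. Next I'll refine the thresholds.

Run:
```python
import pickle;from h import *
T,S=[pickle.load(open(n+".pkl","rb")) for n in("top","scene")]
for n,a,b,h in(("b",(117,262),(326,109),95),("d",(193,247),(285,121),145),("c",(265,237),(242,150),120),("a",(326,237),(199,178),70)):
    ua,na=dark(T["pixels"],a,5,120);ub,nb=dark(S["pixels"],b,5,120)
    p=plane(T,ua,h)
    print(n,ua,na,ub,nb,"tri",*tri(T,ua,S,ub),"plane",p,plane(S,ub,h))
reg=T["pixels"][95:190,195:385].astype(int)
k=((reg[:,:,0]>150)&(reg[:,:,1]<reg[:,:,0]*0.89)).astype(np.uint8)
k=cv2.morphologyEx(k,cv2.MORPH_CLOSE,np.ones((5,5)));k=cv2.morphologyEx(k,cv2.MORPH_OPEN,cv2.getStructuringElement(2,(15,15)))
P=[]
for c in cv2.findContours(k,0,1)[0]:
    (e,ax,_)=cv2.fitEllipse(c);p=plane(T,np.array(e)+[195,95],23);P.append(p);print("pad",np.array(e)+[195,95],ax,p)
P=np.array(sorted(P,key=lambda p:p[1]));print(np.diff(P,axis=0),np.linalg.norm(np.diff(P,axis=0),axis=1))
```

```text
b [116.57142857 262.24489796] 49 [326.         109.84615385] 13 tri [378.26102305 280.80985371  99.40519666] 0.587594893624576 plane [377.95461537 281.97387588  95.        ] [374.60928244 284.4395491   95.        ]
d [192.23076923 247.15384615] 52 [284.88235294 120.58823529] 17 tri [407.85030159 127.17254251 149.40887682] 0.5138252466579232 plane [407.70860278 127.66122963 145.        ] [404.11790167 129.95029272 145.        ]
c [264.6 236.4] 50 [241.88235294 149.58823529] 17 tri [427.86551423  -3.57468255 124.59726067] 0.15432545994813412 plane [427.90882403  -3.60270806 120.        ] [424.20748325  -1.86942585 120.        ]
a [325.79545455 236.25      ] 44 [199.15789474 179.15789474] 19 tri [ 429.13581885 -123.02968779   74.62914346] 0.6017348561099171 plane [ 429.31683022 -123.30428063   70.        ] [ 425.56075542 -122.54850875   70.        ]
pad [377.79957581 178.30037689] (14.317691802978516, 15.989047050476074) [ 550.67993875 -238.67401456   23.        ]
pad [356.13786316 154.0272522 ] (35.174957275390625, 39.382476806640625) [ 602.24729026 -194.94047199   23.        ]
pad [312.21232605 148.27836609] (37.176788330078125, 38.33029556274414) [ 614.89323771 -103.12596415   23.        ]
pad [266.87175751 142.87374496] (37.52371597290039, 41.881385803222656) [626.92751907  -7.44622753  23.        ]
pad [219.63589096 140.35131454] (39.887115478515625, 52.83988571166992) [632.83389674  93.12376048  23.        ]
[[ 51.56735151  43.73354257   0.        ]
 [ 12.64594745  91.81450784   0.        ]
 [ 12.03428136  95.67973662   0.        ]
 [  5.90637766 100.56998801   0.        ]] [ 67.61519421  92.68130252  96.43358299 100.74327663]
```

Triangulated heights come to 75, 99, 125 and 149 mm (expected 70, 95, 120 and 145), so the identities hold. Left to right in the top view they are b, d, c, a, with the clock beyond pad4, so d goes on pad4, c on pad3, b on pad2 and a on pad1. I'll turn the fingers across the board first and refine the pads.

>>> apply_moves(
  increments=[
    {"fingers":8.5,"offset":[0,0,-1],"spin":-8.5},
    {"fingers":8.5,"offset":[0,0,-1],"spin":-8.5},
    {"fingers":8.5,"offset":[0,0,-1],"spin":-8.5},
    {"fingers":8.5,"offset":[0,0,-1],"spin":-8.5},
    {"fingers":8.5,"offset":[0,0,-1],"spin":-8.5},
    {"fingers":8.5,"offset":[0,0,-1],"spin":-8.5},
    {"fingers":8.5,"offset":[0,0,-1],"spin":-8.5},
    {"fingers":8.5,"offset":[0,0,-1],"spin":-8.5},
  ],
  force=40,
)

```text
t: 0.9
ee_pos: [140.3, -557.4, 311.4]
tcp_rot: [-180.0, -0.0, 82.5]
contact_force: [-0.1, 1.0, 0.2]
width: 85.1
grasp_force: 0.0
```

```bash
cat >> h.py <<'E'
def off(s,p):
    "offset in cm along tool axes from measured pose to world point p (mm)"
    from scipy.spatial.transform import Rotation as Ro
    R=Ro.from_euler("xyz",s["tcp_rot"],degrees=True).as_matrix()
    return np.round(R.T@(np.array(p)-s["ee_pos"])/10,2)
def pads(f,uvs,r=24):
    out=[]
    for u,v in uvs:
        w=f["pixels"][v-r:v+r,u-r:u+r];h=cv2.GaussianBlur(w,(3,3),0).astype(int)
        k=((h[:,:,0]>150)&(h[:,:,1]<h[:,:,0]*.88)&(np.hypot(*np.mgrid[-r:r,-r:r])<r)).astype(np.uint8)
        k=cv2.morphologyEx(k,2,cv2.getStructuringElement(2,(5,5)))
        c=max(cv2.findContours(k,0,1)[0],key=cv2.contourArea)
        e=cv2.fitEllipse(cv2.convexHull(c));out.append((np.array(e[0])+[u-r,v-r],e[1]))
    return out
E
python3 - <<'E'
import pickle;from h import *
from workcell import *
T,S=[pickle.load(open(n+".pkl","rb")) for n in("top","scene")]
A=[]
for f,u in((T,((358,152),(313,145),(269,139),(225,132))),(S,((201,261),(240,249),(277,237),(314,226)))):
    o=pads(f,u,22);P=np.array([plane(f,e[0],23) for e in o]);A.append(P)
    for e,p in zip(o,P):print(e,p)
    print(np.linalg.norm(np.diff(P,axis=0),axis=1))
s=sense();print(s["ee_pos"],s["tcp_rot"],s["joint_pos"])
print(off(s,(480,-250,320)))
E
```

```text
(array([357.34360123, 151.83623314]), (34.355770111083984, 35.57570266723633)) [ 606.91655838 -197.55987627   23.        ]
(array([311.91805267, 146.62345695]), (34.76607131958008, 37.35700988769531)) [ 618.450705   -102.54681729   23.        ]
(array([268.24060631, 142.16181946]), (34.72423553466797, 40.5693473815918)) [628.45315319 -10.34913398  23.        ]
(array([224.25813103, 135.34002495]), (35.861454010009766, 39.02558517456055)) [643.67817643  83.3622976   23.        ]
[95.71059457 92.73867466 94.94015873]
(array([199.7986393 , 256.96202087]), (35.252681732177734, 40.68370819091797)) [ 600.96680856 -196.31623282   23.        ]
(array([238.73135948, 244.85669327]), (34.9780387878418, 40.87770462036133)) [ 613.16827691 -102.24438457   23.        ]
(array([276.2355423 , 232.87055206]), (34.80595779418945, 40.80036926269531)) [624.68371171  -7.01443716  23.        ]
(array([313.02120018, 221.84437561]), (35.49159240722656, 40.1752815246582)) [638.29051714  89.68969438  23.        ]
[94.85983587 95.92365779 97.65671616]
[ 140.34556226 -557.44833728  311.43634684] [-1.79980231e+02 -3.28333610e-02  8.24840809e+01] [ 83.42367121  37.07282733 -22.08315432  76.43653001  14.03066884
  69.18899822  52.88795615]
[34.92 29.65 -0.85]
```

>>> apply_moves(
  increments=[
    {"fingers":8.5,"offset":[3.7,3.2,0],"spin":0},
    {"fingers":8.5,"offset":[3.7,3.2,0],"spin":0},
    {"fingers":8.5,"offset":[3.7,3.2,0],"spin":0},
    {"fingers":8.5,"offset":[3.7,3.2,0],"spin":0},
    {"fingers":8.5,"offset":[3.7,3.2,0],"spin":0},
    {"fingers":8.5,"offset":[3.7,3.2,0],"spin":0},
    {"fingers":8.5,"offset":[3.7,3.2,0],"spin":0},
    {"fingers":8.5,"offset":[3.7,3.2,0],"spin":0},
  ],
)

```text
t: 1.7
ee_pos: [435.7, -297.8, 311.2]
tcp_rot: [-180.0, -0.0, 82.1]
contact_force: [0.4, -1.7, 0.6]
width: 85.1
grasp_force: 0.0
```

>>> apply_moves(
  increments=[
    {"fingers":8.5,"offset":[4.3,1.2,0],"spin":0},
    {"fingers":8.5,"offset":[4.3,1.2,0],"spin":0},
    {"fingers":8.5,"offset":[4.3,1.2,0],"spin":0},
    {"fingers":8.5,"offset":[4.3,1.2,0],"spin":0},
    {"fingers":8.5,"offset":[4.3,1.2,0],"spin":0},
    {"fingers":8.5,"offset":[4.3,0,0],"spin":0},
    {"fingers":8.5,"offset":[0,0,0],"spin":0},
  ],
)

```text
t: 2.4
ee_pos: [529.7, -46.1, 311.1]
tcp_rot: [-180.0, -0.2, 82.6]
contact_force: [0.3, -0.6, -0.4]
width: 84.9
grasp_force: 0.0
```

Run:
```python
from workcell import *;import pickle,cv2,numpy as np
s=sense();print(s["ee_pos"],s["tcp_rot"],s["joint_pos"])
f=grab_frame("wrist");pickle.dump(f,open("w1.pkl","wb"));cv2.imwrite("pics/w1.png",f["pixels"][:,:,::-1])
print(f["camera_matrix"],f["rvec"],f["tvec"])
```

```text
[529.72738808 -46.06673867 311.13103903] [-1.79967977e+02 -1.58219788e-01  8.25559561e+01] [ 13.1650883   32.68750876 -21.37717005  85.66127084  12.46906045
  64.01844206 -18.04556381]
[[297.31863964   0.         251.72190546]
 [  0.         297.31863964 189.39942294]
 [  0.           0.           1.        ]] [-2.8057514   0.1822247   0.03236304] [-531.5349715   -45.96215378  465.39047093]
```

View pics/w1.png

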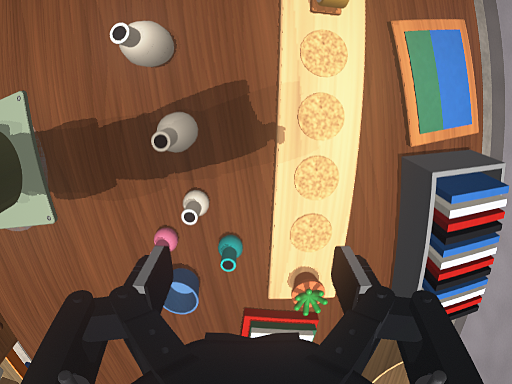

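The wrist view shows the pads at about (323,53), (320,117), (316,177) and (311,232), with mouths d at (119,34), c at (160,141) and a at (189,216).

```bash
cat >> h.py <<'E'
def wplane(f,uv,z):
    K=np.array(f["camera_matrix"]);q=(np.array(uv)-K[:2,2])/K[0,0];th=np.hypot(*q)
    R=cv2.Rodrigues(np.array(f["rvec"],float))[0];t=np.ravel(f["tvec"])
    d=R.T@np.r_[q/th*np.sin(th),np.cos(th)];c=-R.T@t;return c+d*(z-c[2])/d[2]
E
python3 - <<'E'
import pickle;from h import *
f=pickle.load(open("w1.pkl","rb"))
for n,u in zip("4321",((323,53),(320,117),(316,177),(311,232))):
    r=30;w=cv2.GaussianBlur(f["pixels"],(3,3),0)[u[1]-r:u[1]+r,u[0]-r:u[0]+r].astype(int)
    k=((w[:,:,0]>130)&(w[:,:,1]<w[:,:,0]*.87)&(np.hypot(*np.mgrid[-r:r,-r:r])<27)).astype(np.uint8)
    k=cv2.morphologyEx(k,cv2.MORPH_OPEN,cv2.getStructuringElement(2,(7,7)));c=max(cv2.findContours(k,0,1)[0],key=cv2.contourArea)
    e=cv2.fitEllipse(cv2.convexHull(c));p=np.array(e[0])+[u[0]-r,u[1]-r];print(n,p,e[1],wplane(f,p,23),wplane(f,u,23))
for n,u,h in(("d",(119,34),145),("c",(160,141),120),("a",(189,216),70)):
    p,k=dark(f["pixels"],u,7,110);print(n,p,k,wplane(f,p,h))
E
```

```text
4 [329.74858093  50.18956757] (26.480365753173828, 41.528072357177734) [661.00429459  87.04911769  23.        ] [650.34501502  83.38504336  23.        ]
3 [306.67054367 117.22486115] (25.065845489501953, 42.87141036987305) [615.68341163  -9.0387324   23.        ] [635.65324253 -10.63550374  23.        ]
2 [323.53739929 181.8122406 ] (20.250978469848633, 24.383031845092773) [ 633.87097839 -111.03170655   23.        ] [ 622.3849943 -101.7672173   23.       ]
1 [300.51584435 238.62222672] (20.442825317382812, 22.63861656188965) [ 590.88317591 -204.98120584   23.        ] [ 609.08601252 -195.18503405   23.        ]
d [118.85211268  32.77464789] 142 [407.96450159 128.91774959 145.        ]
c [160.13986014 141.07692308] 143 [427.6119513  -2.7753024 120.       ]
a [188.98780488 216.87804878] 82 [ 429.09952897 -122.7903414    70.        ]
```

Run:
```python
import pickle;from h import *
from workcell import *
T,S=[pickle.load(open(n+".pkl","rb")) for n in("top","scene")]
print([plane(T,u,23).round(1) for u in((225,132.2),(268.8,139),(313,145.2),(357.5,151.8))])
print([plane(S,u,23).round(1) for u in((314,226.5),(277,237.5),(240,249),(201,261))])
s=sense();print(off(s,(408,128,190)))
```

```text
[array([650.5,  81.8,  23. ]), array([635.3, -11.5,  23. ]), array([ 621.5, -104.9,   23. ]), array([ 607. , -197.9,   23. ])]
[array([650.6,  84.9,  23. ]), array([636.5, -11.4,  23. ]), array([ 624.3, -104.1,   23. ]), array([ 611.6, -197.6,   23. ])]
[ 15.96 -14.38  12.13]
```

>>> apply_moves(
  increments=[
    {"fingers":8.5,"offset":[2.0,-1.8,0],"spin":0},
    {"fingers":8.5,"offset":[2.0,-1.8,1.0],"spin":0},
    {"fingers":8.5,"offset":[2.0,-1.8,2.0],"spin":0},
    {"fingers":8.5,"offset":[2.0,-1.8,2.0],"spin":0},
    {"fingers":8.5,"offset":[2.0,-1.8,2.0],"spin":0},
    {"fingers":8.5,"offset":[2.0,-1.8,2.0],"spin":0},
    {"fingers":8.5,"offset":[4.0,-3.6,2],"spin":0},
    {"fingers":8.5,"offset":[0,0,0],"spin":0},
  ],
)

```text
t: 3.25
ee_pos: [409.4, 123.9, 202.7]
tcp_rot: [-179.8, -0.0, 82.5]
contact_force: [0.9, -0.7, 0.4]
width: 85.1
grasp_force: 0.0
```

Run:
```python
from workcell import *;from h import *
s=sense();print(s["ee_pos"],off(s,(408,128.5,111)))
f=grab_frame("wrist");cv2.imwrite("pics/w2.png",f["pixels"][:,:,::-1])
p,k=dark(f["pixels"],(255,200),40,110);print(p,k,wplane(f,p,145))
```

```text
[409.40766953 123.89211678 202.66063657] [ 0.44 -0.17  9.17]
[248.91494845 203.28092784] 388 [408.53387064 128.91528487 145.        ]
```

View pics/w2.png

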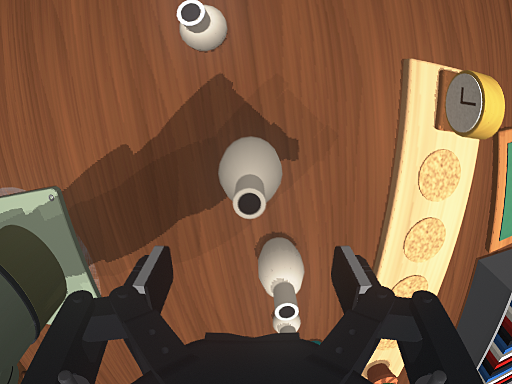

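The close view confirms d's mouth at (249,203), which puts it at (408.5,128.9), in agreement with the earlier measurement. Descending and gripping now.

>>> apply_moves(
  increments=[
    {"fingers":8.5,"offset":[0.5,-0.15,1.2],"spin":0},
    {"fingers":8.5,"offset":[0,0,2],"spin":0},
    {"fingers":8.5,"offset":[0,0,2],"spin":0},
    {"fingers":8.5,"offset":[0,0,2],"spin":0},
    {"fingers":8.5,"offset":[0,0,1.0],"spin":0},
    {"fingers":8.5,"offset":[0,0,1.0],"spin":0},
    {"fingers":5,"offset":[0,0,0],"spin":0},
    {"fingers":4,"offset":[0,0,0],"spin":0},
  ],
)

```text
t: 4.1
ee_pos: [412.1, 124.8, 112.2]
tcp_rot: [180.0, 0.0, 82.1]
contact_force: [0.1, 0.1, 0.8]
width: 58.8
grasp_force: 0.0
```

>>> apply_moves(
  increments=[
    {"fingers":3,"offset":[0,0,0],"spin":0},
    {"fingers":2.5,"offset":[0,0,0],"spin":0},
    {"fingers":2,"offset":[0,0,0],"spin":0},
    {"fingers":1.5,"offset":[0,0,0],"spin":0},
    {"fingers":1.5,"offset":[0,0,0],"spin":0},
    {"fingers":1.5,"offset":[0,0,0],"spin":0},
  ],
)

```text
t: 4.7
ee_pos: [411.7, 125.6, 112.2]
tcp_rot: [180.0, -0.0, 82.1]
contact_force: [-0.5, -1.2, 6.2]
width: 23.0
grasp_force: 40.5
```

>>> apply_moves(
  increments=[
    {"fingers":1.5,"offset":[0,0,-0.5],"spin":0},
    {"fingers":1.5,"offset":[0,0,-1],"spin":0},
    {"fingers":1.5,"offset":[0,0,-1.5],"spin":0},
    {"fingers":1.5,"offset":[0,0,-1.5],"spin":0},
    {"fingers":1.5,"offset":[0,0,-0.5],"spin":0},
    {"fingers":1.5,"offset":[0,0,0],"spin":0},
    {"fingers":1.5,"offset":[0,0,0],"spin":0},
  ],
  force=60,
)

```text
t: 5.4
ee_pos: [411.5, 125.6, 161.5]
tcp_rot: [-180.0, 0.0, 82.1]
contact_force: [-0.6, -0.8, -3.2]
width: 22.6
grasp_force: 59.0
```

Run:
```python
from workcell import *;from h import *
s=sense();print(s["ee_pos"],s["grasp_force"],s["width"])
f=grab_frame("wrist");s=sense();print(s["ee_pos"]);p,k=dark(f["pixels"],(255,240),45,90);print(p,k,wplane(f,p,s["ee_pos"][2]+33))
s=sense();print(s["ee_pos"],off(s,(650.5,80.5,s["ee_pos"][2])))
cv2.imwrite("pics/w3.png",f["pixels"][:,:,::-1])
```

```text
[411.47380841 125.56054915 161.49581323] 58.96682918071747 22.592850939549965
[411.41513436 125.55122386 161.38690674]
[288.33875339 264.94715447] 738 [429.87728766 134.61305544 194.38690674]
[411.41513436 125.55122386 161.38690674] [-1.19e+00  2.43e+01 -2.00e-02]
```

View pics/w3.png

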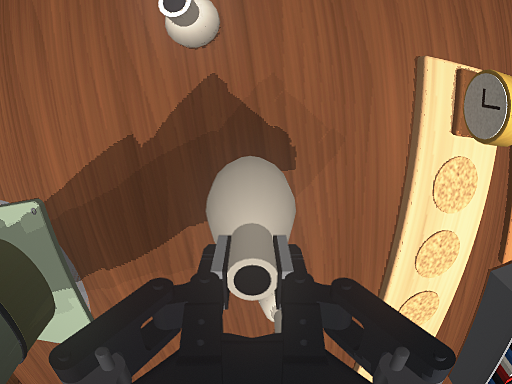

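The vase is held upright, with its mouth at (252,278). Carrying it to pad4.

>>> apply_moves(
  increments=[
    {"fingers":1.5,"offset":[0,1.5,0],"spin":0},
    {"fingers":1.5,"offset":[-0.2,3,0],"spin":0},
    {"fingers":1.5,"offset":[-0.2,4,0],"spin":0},
    {"fingers":1.5,"offset":[-0.2,4.8,0],"spin":0},
    {"fingers":1.5,"offset":[-0.2,4.8,0],"spin":0},
    {"fingers":1.5,"offset":[-0.2,3.7,0],"spin":0},
    {"fingers":1.5,"offset":[-0.2,2.5,0],"spin":0},
    {"fingers":1.5,"offset":[0,0,0],"spin":0},
  ],
)

```text
t: 6.25
ee_pos: [652.2, 79.2, 159.8]
tcp_rot: [-180.0, 0.0, 82.0]
contact_force: [-1.5, -0.1, -2.7]
width: 22.3
grasp_force: 59.6
```

Run:
```python
from workcell import *;from h import *
f=grab_frame("wrist");s=sense();e=s["ee_pos"];print(e)
p,k=dark(f["pixels"],(252,278),20,90);m=wplane(f,p,e[2]+33);print(p,k,m,m-e)
print(off(s,(650.5,83.5,e[2])))
```

```text
[650.75667932  80.13766982 160.10722342]
[251.69849246 273.00753769] 398 [654.05587265  86.66348872 193.10722342] [ 3.29919333  6.5258189  33.        ]
[ 0.33 -0.07 -0.  ]
```

>>> apply_moves(
  increments=[
    {"fingers":1.5,"offset":[-0.1,-0.1,0.8],"spin":0},
    {"fingers":1.5,"offset":[0,0,0.8],"spin":0},
    {"fingers":1.5,"offset":[0,0,0.4],"spin":0},
    {"fingers":1.5,"offset":[0,0,0.2],"spin":0},
    {"fingers":1.5,"offset":[0,0,0.2],"spin":0},
    {"fingers":1.5,"offset":[0,0,0],"spin":0},
  ],
)

```text
t: 6.9
ee_pos: [649.5, 79.7, 137.8]
tcp_rot: [-180.0, -0.0, 82.1]
contact_force: [0.2, 0.1, -1.6]
width: 22.4
grasp_force: 59.6
```

>>> apply_moves(
  increments=[
    {"fingers":1.5,"offset":[0,0,0.1],"spin":0},
    {"fingers":1.5,"offset":[0,0,0.1],"spin":0},
    {"fingers":1.5,"offset":[0,0,0],"spin":0},
    {"fingers":1.5,"offset":[0,0,0],"spin":0},
  ],
)

```text
t: 7.3
ee_pos: [649.6, 79.6, 136.0]
tcp_rot: [180.0, -0.0, 82.1]
contact_force: [0.4, -0.8, -1.5]
width: 22.9
grasp_force: 59.6
```

>>> apply_moves(
  increments=[
    {"fingers":1.5,"offset":[0,0,0.1],"spin":0},
    {"fingers":1.5,"offset":[0,0,0],"spin":0},
    {"fingers":2.6,"offset":[0,0,0],"spin":0},
    {"fingers":3,"offset":[0,0,0],"spin":0},
    {"fingers":4,"offset":[0,0,0],"spin":0},
    {"fingers":6,"offset":[0,0,0],"spin":0},
    {"fingers":8.5,"offset":[0,0,0],"spin":0},
    {"fingers":8.5,"offset":[0,0,0],"spin":0},
  ],
)

```text
t: 8.1
ee_pos: [649.5, 79.7, 134.9]
tcp_rot: [180.0, -0.0, 82.1]
contact_force: [0.8, 0.4, -0.7]
width: 81.3
grasp_force: 0.0
```

>>> apply_moves(
  increments=[
    {"fingers":8.5,"offset":[0,0,-1],"spin":0},
    {"fingers":8.5,"offset":[0,0,-2.5],"spin":0},
    {"fingers":8.5,"offset":[0,0,-3.5],"spin":0},
    {"fingers":8.5,"offset":[0,0,-3.5],"spin":0},
    {"fingers":8.5,"offset":[0,0,0],"spin":0},
  ],
)

```text
t: 8.6
ee_pos: [650.9, 80.0, 245.1]
tcp_rot: [179.6, -0.1, 82.1]
contact_force: [-0.4, -0.0, 0.5]
width: 84.8
grasp_force: 0.0
```

Run:
```python
from workcell import *;from h import *
f=grab_frame("wrist");s=sense();e=s["ee_pos"];print(e)
p,k=dark(f["pixels"],(250,205),30,100);print("d mouth",p,k,wplane(f,p,168))
cv2.imwrite("pics/w4.png",f["pixels"][:,:,::-1])
print(off(s,(428,-3,190)))
```

```text
[650.20696912  79.86350962 242.51727632]Traceback (most recent call last):
  File "<stdin>", line 3, in <module>
  File "h.py", line 31, in wplane
    K=np.array(f["camera_matrix"]);q=(np.array(uv)-K[:2,2])/K[0,0];th=np.hypot(*q)
                                      ~~~~~~~~~~~~^~~~~~~~
TypeError: unsupported operand type(s) for -: 'NoneType' and 'float'
```

Run:
```python
from workcell import *;from h import *
f=grab_frame("wrist");s=sense();e=s["ee_pos"];print(e)
cv2.imwrite("pics/w4.png",f["pixels"][:,:,::-1])
print(off(s,(428,-3,190)))
```

```text
[649.65211571  79.69244151 240.77337073]
[-11.22 -20.83   5.05]
```

View pics/w4.png

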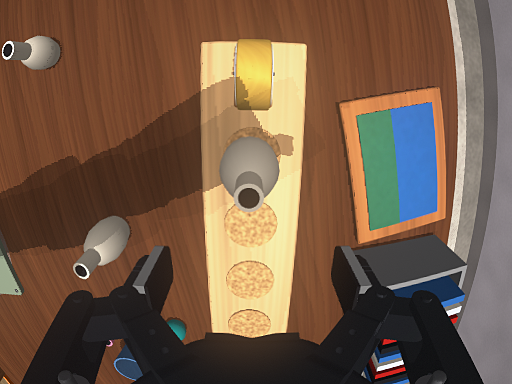

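d stands upright on pad4, with its mouth at (249,197). Next is c.

>>> apply_moves(
  increments=[
    {"fingers":8.5,"offset":[-0.8,-1.5,-0.5],"spin":0},
    {"fingers":8.5,"offset":[-1.6,-3,0],"spin":0},
    {"fingers":8.5,"offset":[-2.0,-4,0],"spin":0},
    {"fingers":8.5,"offset":[-2.0,-4,0],"spin":0},
    {"fingers":8.5,"offset":[-2.0,-4,2],"spin":0},
    {"fingers":8.5,"offset":[-1.9,-3,2],"spin":0},
    {"fingers":8.5,"offset":[-0.9,-1.3,1.5],"spin":0},
    {"fingers":8.5,"offset":[0,0,0],"spin":0},
  ],
)

```text
t: 9.5
ee_pos: [425.8, -3.9, 188.6]
tcp_rot: [-179.8, 0.1, 82.1]
contact_force: [1.6, 0.7, 0.9]
width: 85.0
grasp_force: 0.0
```

>>> apply_moves(
  increments=[
    {"fingers":8.5,"offset":[0,0,0],"spin":0},
    {"fingers":8.5,"offset":[0,0,0],"spin":0},
  ],
)

```text
t: 9.7
ee_pos: [428.9, -2.4, 190.1]
tcp_rot: [180.0, -0.0, 82.2]
contact_force: [-0.1, 0.0, 0.3]
width: 84.9
grasp_force: 0.0
```

Run:
```python
from workcell import *;from h import *
f=grab_frame("wrist");s=sense();e=s["ee_pos"];print(e)
p,k=dark(f["pixels"],(250,195),35,110);print("c mouth",p,k,p is not None and wplane(f,p,120))
print(off(s,(428,-3,86)))
```

```text
[428.85841462  -2.4459989  190.10013328]
c mouth [249.79942693 203.19770774] 349 [428.14486281  -2.29673455 120.        ]
[-0.07 -0.08 10.41]
```

>>> apply_moves(
  increments=[
    {"fingers":8.5,"offset":[0,-0.07,2],"spin":0},
    {"fingers":8.5,"offset":[0,0,3],"spin":0},
    {"fingers":8.5,"offset":[0,0,2.5],"spin":0},
    {"fingers":8.5,"offset":[0,0,1.9],"spin":0},
    {"fingers":8.5,"offset":[0,0,1.0],"spin":0},
    {"fingers":6,"offset":[0,0,0],"spin":0},
    {"fingers":4,"offset":[0,0,0],"spin":0},
    {"fingers":3,"offset":[0,0,0],"spin":0},
  ],
  force=50,
)

```text
t: 10.55
ee_pos: [427.9, -2.7, 86.5]
tcp_rot: [179.9, -0.0, 82.1]
contact_force: [-0.3, -0.2, 0.1]
width: 43.5
grasp_force: 0.0
```

>>> apply_moves(
  increments=[
    {"fingers":2.5,"offset":[0,0,0],"spin":0},
    {"fingers":2,"offset":[0,0,0],"spin":0},
    {"fingers":1.5,"offset":[0,0,0],"spin":0},
    {"fingers":1.5,"offset":[0,0,0],"spin":0},
    {"fingers":1.5,"offset":[0,0,0],"spin":0},
    {"fingers":1.5,"offset":[0,0,-0.1],"spin":0},
  ],
)

```text
t: 11.15
ee_pos: [427.6, -2.8, 87.2]
tcp_rot: [180.0, -0.0, 82.1]
contact_force: [-0.3, 0.1, -2.8]
width: 22.5
grasp_force: 49.0
```

Run:
```python
from workcell import *;from h import *
s=sense();e=s["ee_pos"];print(e,s["width"],s["grasp_force"],off(s,(636,-10.5,e[2])))
```

```text
[427.59793567  -2.7698281   87.22651833] 22.517155168189714 48.98530304431915 [2.090e+00 2.075e+01 1.000e-02]
```

>>> apply_moves(
  increments=[
    {"fingers":1.5,"offset":[0,0,-1],"spin":0},
    {"fingers":1.5,"offset":[0,0,-2],"spin":0},
    {"fingers":1.5,"offset":[0,0.3,-2],"spin":0},
    {"fingers":1.5,"offset":[0.2,2,0],"spin":0},
    {"fingers":1.5,"offset":[0.4,4,0],"spin":0},
    {"fingers":1.5,"offset":[0.4,4.5,0],"spin":0},
    {"fingers":1.5,"offset":[0.4,4.5,0],"spin":0},
    {"fingers":1.5,"offset":[0.4,3.4,0],"spin":0},
  ],
)

```text
t: 11.95
ee_pos: [617.1, -11.1, 137.1]
tcp_rot: [180.0, -0.0, 82.1]
contact_force: [0.6, 0.0, -3.7]
width: 22.5
grasp_force: 49.6
```

>>> apply_moves(
  increments=[
    {"fingers":1.5,"offset":[0.2,2.05,0],"spin":0},
    {"fingers":1.5,"offset":[0,0,0.8],"spin":0},
    {"fingers":1.5,"offset":[0,0,0.8],"spin":0},
    {"fingers":1.5,"offset":[0,0,0.3],"spin":0},
    {"fingers":1.5,"offset":[0,0,0],"spin":0},
    {"fingers":1.5,"offset":[0,0,0],"spin":0},
    {"fingers":1.5,"offset":[0,0,0],"spin":0},
  ],
)

```text
t: 12.65
ee_pos: [635.8, -11.3, 118.3]
tcp_rot: [180.0, -0.0, 82.1]
contact_force: [-0.0, 0.3, -1.8]
width: 22.4
grasp_force: 49.8
```

Now (635.8, -11.3), with about 9 mm still to go down.

>>> apply_moves(
  increments=[
    {"fingers":1.5,"offset":[0,0,0.4],"spin":0},
    {"fingers":1.5,"offset":[0,0,0.3],"spin":0},
    {"fingers":1.5,"offset":[0,0,0.1],"spin":0},
    {"fingers":1.5,"offset":[0,0,0.1],"spin":0},
    {"fingers":1.5,"offset":[0,0,0],"spin":0},
    {"fingers":1.5,"offset":[0,0,0],"spin":0},
  ],
)

```text
t: 13.25
ee_pos: [635.9, -11.2, 109.6]
tcp_rot: [180.0, -0.0, 82.1]
contact_force: [-3.6, -0.7, 10.5]
width: 22.5
grasp_force: 51.5
```

Contact, about 10 N. Releasing.

>>> apply_moves(
  increments=[
    {"fingers":1.5,"offset":[0,0,-0.05],"spin":0},
    {"fingers":1.5,"offset":[0,0,0],"spin":0},
    {"fingers":2.6,"offset":[0,0,0],"spin":0},
    {"fingers":3,"offset":[0,0,0],"spin":0},
    {"fingers":4,"offset":[0,0,0],"spin":0},
    {"fingers":6,"offset":[0,0,0],"spin":0},
    {"fingers":8.5,"offset":[0,0,0],"spin":0},
    {"fingers":8.5,"offset":[0,0,0],"spin":0},
  ],
)

```text
t: 14.05
ee_pos: [635.8, -11.3, 109.4]
tcp_rot: [-180.0, -0.0, 82.1]
contact_force: [0.4, -0.2, 0.1]
width: 81.2
grasp_force: 0.0
```

>>> apply_moves(
  increments=[
    {"fingers":8.5,"offset":[0,0,-1],"spin":0},
    {"fingers":8.5,"offset":[0,0,-2.5],"spin":0},
    {"fingers":8.5,"offset":[0,0,-3.5],"spin":0},
    {"fingers":8.5,"offset":[0,0,-4],"spin":0},
    {"fingers":8.5,"offset":[0,0,-2],"spin":0},
    {"fingers":8.5,"offset":[0,0,0],"spin":0},
    {"fingers":8.5,"offset":[0,0,0],"spin":0},
  ],
)

```text
t: 14.75
ee_pos: [635.7, -11.3, 239.8]
tcp_rot: [180.0, -0.0, 82.1]
contact_force: [-1.0, 0.8, -0.3]
width: 85.3
grasp_force: 0.0
```

Run:
```python
from workcell import *;from h import *
f=grab_frame("wrist");s=sense();e=s["ee_pos"];print(e)
p,k=dark(f["pixels"],(250,185),30,110);print("c mouth",p,k,p is not None and wplane(f,p,143))
print(off(s,(377,282,165)),off(s,(480,150,240)))
cv2.imwrite("pics/w5.png",f["pixels"][:,:,::-1])
```

```text
[635.52236807 -11.34770876 239.10750044]
c mouth None 0 False
[ 25.53 -29.61   7.43] [ 13.86 -17.61  -0.08]
```

View pics/w5.png

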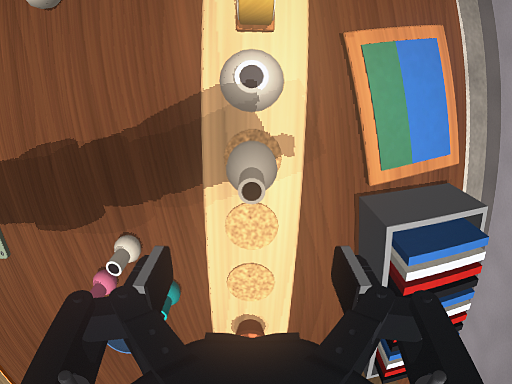

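c stands, with its mouth at (252,190), and d's mouth is at (252,75). On to b.

>>> apply_moves(
  increments=[
    {"fingers":8.5,"offset":[1.0,-1.2,0],"spin":0},
    {"fingers":8.5,"offset":[2.0,-2.4,0],"spin":0},
    {"fingers":8.5,"offset":[3,-3.5,0],"spin":0},
    {"fingers":8.5,"offset":[3,-3.5,0],"spin":0},
    {"fingers":8.5,"offset":[3,-3.5,0],"spin":0},
    {"fingers":8.5,"offset":[3,-3.5,0],"spin":0},
    {"fingers":8.5,"offset":[3,-3.5,0],"spin":0},
    {"fingers":8.5,"offset":[3,-3.5,0],"spin":0},
  ],
)

```text
t: 15.6
ee_pos: [419.2, 231.2, 238.9]
tcp_rot: [-179.9, 0.0, 82.1]
contact_force: [0.6, 1.3, -0.2]
width: 85.0
grasp_force: 0.0
```

>>> apply_moves(
  increments=[
    {"fingers":8.5,"offset":[2.5,-3.0,3],"spin":0},
    {"fingers":8.5,"offset":[2.0,-2.0,3],"spin":0},
    {"fingers":8.5,"offset":[0,0,1.4],"spin":0},
    {"fingers":8.5,"offset":[0,0,0],"spin":0},
    {"fingers":8.5,"offset":[0,0,0],"spin":0},
    {"fingers":8.5,"offset":[0,0,0],"spin":0},
  ],
)

```text
t: 16.2
ee_pos: [378.0, 281.4, 166.1]
tcp_rot: [180.0, -0.0, 82.1]
contact_force: [0.8, -0.5, 0.5]
width: 84.9
grasp_force: 0.0
```

Run:
```python
from workcell import *;from h import *
f=cv2.imread("pics/w5.png")
f=grab_frame("wrist");s=sense();e=s["ee_pos"];print(e,s["joint_pos"])
p,k=dark(f["pixels"],(250,195),35,110);print("b mouth",p,k,p is not None and wplane(f,p,95))
print(off(s,(378,282,61)))
```

```text
[378.03182699 281.42874278 166.12013304] [-30.9096414   38.45522346 -16.76202228 110.71924214  19.01305088
  33.42977374 -68.14385911]
b mouth [251.22375691 199.37292818] 362 [378.74989456 284.11812511  95.        ]
[ 0.05 -0.02 10.51]
```

>>> apply_moves(
  increments=[
    {"fingers":8.5,"offset":[0.15,0.05,2],"spin":0},
    {"fingers":8.5,"offset":[0,0,3],"spin":0},
    {"fingers":8.5,"offset":[0,0,2.5],"spin":0},
    {"fingers":8.5,"offset":[0,0,2.0],"spin":0},
    {"fingers":8.5,"offset":[0,0,1.0],"spin":0},
    {"fingers":6,"offset":[0,0,0],"spin":0},
    {"fingers":4,"offset":[0,0,0],"spin":0},
    {"fingers":3,"offset":[0,0,0],"spin":0},
  ],
  force=45,
)

```text
t: 17.05
ee_pos: [378.6, 283.4, 61.4]
tcp_rot: [179.9, -0.1, 82.1]
contact_force: [0.3, 0.3, 0.4]
width: 43.1
grasp_force: 0.0
```

>>> apply_moves(
  increments=[
    {"fingers":2.5,"offset":[0,0,0],"spin":0},
    {"fingers":2,"offset":[0,0,0],"spin":0},
    {"fingers":1.5,"offset":[0,0,0],"spin":0},
    {"fingers":1.5,"offset":[0,0,0],"spin":0},
    {"fingers":1.5,"offset":[0,0,0],"spin":0},
    {"fingers":1.5,"offset":[0,0,0],"spin":0},
  ],
)

```text
t: 17.65
ee_pos: [378.4, 283.4, 61.1]
tcp_rot: [180.0, -0.1, 82.1]
contact_force: [-1.8, -1.3, 10.8]
width: 22.9
grasp_force: 43.5
```

Run:
```python
from workcell import *;from h import *
s=sense();e=s["ee_pos"];print(e,s["width"],s["grasp_force"],off(s,(622.5,-104.5,e[2])),off(s,(480,-20,e[2])))
```

```text
[378.3959004  283.37241584  61.13780593] 22.860173760097187 43.496822118759155 [-3.508e+01  2.949e+01 -1.000e-02] [-2.866e+01  1.422e+01 -1.000e-02]
```

>>> apply_moves(
  increments=[
    {"fingers":1.5,"offset":[0,0,-1],"spin":0},
    {"fingers":1.5,"offset":[0,0,-3],"spin":0},
    {"fingers":1.5,"offset":[0,0,-4],"spin":0},
    {"fingers":1.5,"offset":[-1,0.5,-2],"spin":0},
    {"fingers":1.5,"offset":[-2.7,1.3,0],"spin":0},
    {"fingers":1.5,"offset":[-4,2,0],"spin":0},
    {"fingers":1.5,"offset":[-4,2,0],"spin":0},
    {"fingers":1.5,"offset":[-4,2,0],"spin":0},
  ],
)

```text
t: 18.45
ee_pos: [434.2, 115.3, 161.2]
tcp_rot: [180.0, -0.0, 82.2]
contact_force: [0.5, -0.5, -2.4]
width: 22.3
grasp_force: 44.5
```

>>> apply_moves(
  increments=[
    {"fingers":1.5,"offset":[-4,2,0],"spin":0},
    {"fingers":1.5,"offset":[-4,2,0],"spin":0},
    {"fingers":1.5,"offset":[-4,2.2,0],"spin":0},
    {"fingers":1.5,"offset":[-2,3,0],"spin":0},
    {"fingers":1.5,"offset":[-2,4,0],"spin":0},
    {"fingers":1.5,"offset":[-1.5,4,0],"spin":0},
    {"fingers":1.5,"offset":[-1,3,0],"spin":0},
    {"fingers":1.5,"offset":[-0.5,1,0],"spin":0},
  ],
)

```text
t: 19.25
ee_pos: [619.4, -101.9, 160.7]
tcp_rot: [180.0, -0.0, 82.0]
contact_force: [-0.1, -0.3, -2.3]
width: 23.2
grasp_force: 44.6
```

>>> apply_moves(
  increments=[
    {"fingers":1.5,"offset":[0,0,1],"spin":0},
    {"fingers":1.5,"offset":[0,0,2],"spin":0},
    {"fingers":1.5,"offset":[0,0,2],"spin":0},
    {"fingers":1.5,"offset":[0,0,1],"spin":0},
    {"fingers":1.5,"offset":[0,0,0],"spin":0},
    {"fingers":1.5,"offset":[0,0,0],"spin":0},
  ],
)

```text
t: 19.85
ee_pos: [618.0, -100.0, 101.1]
tcp_rot: [180.0, -0.0, 82.1]
contact_force: [0.4, 0.4, -1.1]
width: 22.9
grasp_force: 44.7
```

Run:
```python
from workcell import *;from h import *
s=sense();e=s["ee_pos"];print(e,s["width"],s["grasp_force"],off(s,(622.5,-104.5,84.1)))
```

```text
[ 617.99390974 -100.00031614  101.1496911 ] 22.857850687351725 44.67734634876251 [-0.38  0.51  1.71]
```

>>> apply_moves(
  increments=[
    {"fingers":1.5,"offset":[-0.4,0.5,0.5],"spin":0},
    {"fingers":1.5,"offset":[0,0,0.5],"spin":0},
    {"fingers":1.5,"offset":[0,0,0.4],"spin":0},
    {"fingers":1.5,"offset":[0,0,0.1],"spin":0},
    {"fingers":1.5,"offset":[0,0,0.1],"spin":0},
    {"fingers":1.5,"offset":[0,0,0.05],"spin":0},
    {"fingers":1.5,"offset":[0,0,0],"spin":0},
    {"fingers":1.5,"offset":[0,0,0],"spin":0},
  ],
)

```text
t: 20.65
ee_pos: [622.4, -104.8, 84.3]
tcp_rot: [180.0, -0.0, 82.1]
contact_force: [-4.0, -0.2, 5.9]
width: 22.9
grasp_force: 45.4
```

>>> apply_moves(
  increments=[
    {"fingers":1.5,"offset":[0,0,0],"spin":0},
    {"fingers":2.6,"offset":[0,0,0],"spin":0},
    {"fingers":3,"offset":[0,0,0],"spin":0},
    {"fingers":4,"offset":[0,0,0],"spin":0},
    {"fingers":6,"offset":[0,0,0],"spin":0},
    {"fingers":8.5,"offset":[0,0,0],"spin":0},
    {"fingers":8.5,"offset":[0,0,0],"spin":0},
  ],
)

```text
t: 21.35
ee_pos: [622.4, -104.8, 83.9]
tcp_rot: [180.0, -0.0, 82.1]
contact_force: [0.7, 0.8, 0.5]
width: 81.0
grasp_force: 0.0
```

>>> apply_moves(
  increments=[
    {"fingers":8.5,"offset":[0,0,-1],"spin":0},
    {"fingers":8.5,"offset":[0,0,-2.5],"spin":0},
    {"fingers":8.5,"offset":[0,0,-3.5],"spin":0},
    {"fingers":8.5,"offset":[0,0,-3],"spin":0},
    {"fingers":8.5,"offset":[0,0,0],"spin":0},
    {"fingers":8.5,"offset":[0,0,0],"spin":0},
  ],
)

```text
t: 21.95
ee_pos: [622.5, -104.9, 184.7]
tcp_rot: [179.9, 0.0, 82.1]
contact_force: [-0.1, 0.4, 0.0]
width: 85.1
grasp_force: 0.0
```

Run:
```python
from workcell import *;from h import *
s=sense();e=s["ee_pos"];print(e,off(s,(429,-123,140)))
```

```text
[ 622.45314311 -104.92463256  184.6931731 ] [ -4.44 -18.92   4.45]
```

>>> apply_moves(
  increments=[
    {"fingers":8.5,"offset":[-0.4,-1.9,0],"spin":0},
    {"fingers":8.5,"offset":[-0.8,-3,0],"spin":0},
    {"fingers":8.5,"offset":[-0.9,-4,0],"spin":0},
    {"fingers":8.5,"offset":[-0.9,-4,0],"spin":0},
    {"fingers":8.5,"offset":[-0.9,-4,1.4],"spin":0},
    {"fingers":8.5,"offset":[-0.5,-2,3],"spin":0},
    {"fingers":8.5,"offset":[0,0,0],"spin":0},
    {"fingers":8.5,"offset":[0,0,0],"spin":0},
  ],
)

```text
t: 22.75
ee_pos: [429.1, -122.5, 139.6]
tcp_rot: [-179.9, -0.0, 82.2]
contact_force: [1.5, 0.0, -0.2]
width: 85.1
grasp_force: 0.0
```

Run:
```python
from workcell import *;from h import *
f=grab_frame("wrist");s=sense();e=s["ee_pos"];print(e)
p,k=dark(f["pixels"],(250,200),35,110);print("a mouth",p,k,p is not None and wplane(f,p,70))
print(off(s,(429,-122.8,37)))
```

```text
[ 429.69779056 -122.38690847  139.94071269]
a mouth [251.53521127 202.75492958] 355 [ 429.60840158 -121.95441489   70.        ]
[-0.05 -0.06 10.29]
```

>>> apply_moves(
  increments=[
    {"fingers":8.5,"offset":[0,-0.05,2],"spin":0},
    {"fingers":8.5,"offset":[0,0,3],"spin":0},
    {"fingers":8.5,"offset":[0,0,2.5],"spin":0},
    {"fingers":8.5,"offset":[0,0,1.8],"spin":0},
    {"fingers":8.5,"offset":[0,0,1.0],"spin":0},
    {"fingers":6,"offset":[0,0,0],"spin":0},
    {"fingers":4,"offset":[0,0,0],"spin":0},
    {"fingers":3,"offset":[0,0,0],"spin":0},
  ],
  force=40,
)

```text
t: 23.6
ee_pos: [429.2, -122.6, 37.6]
tcp_rot: [179.9, -0.0, 82.1]
contact_force: [0.0, 1.3, 0.1]
width: 43.2
grasp_force: 0.0
```

>>> apply_moves(
  increments=[
    {"fingers":2.5,"offset":[0,0,0],"spin":0},
    {"fingers":2,"offset":[0,0,0],"spin":0},
    {"fingers":1.5,"offset":[0,0,0],"spin":0},
    {"fingers":1.5,"offset":[0,0,0],"spin":0},
    {"fingers":1.5,"offset":[0,0,0],"spin":0},
    {"fingers":1.5,"offset":[0,0,0],"spin":0},
  ],
)

```text
t: 24.2
ee_pos: [428.9, -122.7, 37.5]
tcp_rot: [179.9, 0.0, 82.1]
contact_force: [-0.4, 0.2, 9.6]
width: 22.9
grasp_force: 38.7
```

Run:
```python
from workcell import *;from h import *
s=sense();e=s["ee_pos"];print(e,s["width"],s["grasp_force"],off(s,(609,-197.5,e[2])))
```

```text
[ 428.93486086 -122.65210825   37.48542572] 22.90986636274135 38.68420958518982 [-4.95 18.86  0.02]
```

>>> apply_moves(
  increments=[
    {"fingers":1.5,"offset":[0,0,-1],"spin":0},
    {"fingers":1.5,"offset":[0,0,-3],"spin":0},
    {"fingers":1.5,"offset":[0,0,-4],"spin":0},
    {"fingers":1.5,"offset":[0,0,-4],"spin":0},
    {"fingers":1.5,"offset":[-0.5,2,-1],"spin":0},
    {"fingers":1.5,"offset":[-1.1,4,0],"spin":0},
    {"fingers":1.5,"offset":[-1.1,4,0],"spin":0},
    {"fingers":1.5,"offset":[-1.1,4,0],"spin":0},
  ],
)

```text
t: 25.0
ee_pos: [563.2, -180.4, 167.6]
tcp_rot: [180.0, -0.0, 82.1]
contact_force: [-0.3, 0.3, -1.5]
width: 22.7
grasp_force: 39.6
```

>>> apply_moves(
  increments=[
    {"fingers":1.5,"offset":[-0.8,3.4,0],"spin":0},
    {"fingers":1.5,"offset":[-0.35,1.45,0],"spin":0},
    {"fingers":1.5,"offset":[0,0,2],"spin":0},
    {"fingers":1.5,"offset":[0,0,3],"spin":0},
    {"fingers":1.5,"offset":[0,0,3],"spin":0},
    {"fingers":1.5,"offset":[0,0,1.5],"spin":0},
    {"fingers":1.5,"offset":[0,0,0],"spin":0},
    {"fingers":1.5,"offset":[0,0,0],"spin":0},
  ],
)

```text
t: 25.8
ee_pos: [609.1, -197.4, 73.0]
tcp_rot: [179.9, -0.0, 82.1]
contact_force: [0.5, 0.1, -1.0]
width: 22.8
grasp_force: 39.7
```

Run:
```python
from workcell import *;from h import *
s=sense();e=s["ee_pos"];print(e,s["width"],s["grasp_force"],off(s,(609,-197.5,60.5)))
```

```text
[ 609.05354215 -197.39935241   73.03566922] 22.834425326424117 39.666606187820435 [-0.01 -0.01  1.25]
```

>>> apply_moves(
  increments=[
    {"fingers":1.5,"offset":[0,0,0.5],"spin":0},
    {"fingers":1.5,"offset":[0,0,0.4],"spin":0},
    {"fingers":1.5,"offset":[0,0,0.2],"spin":0},
    {"fingers":1.5,"offset":[0,0,0.1],"spin":0},
    {"fingers":1.5,"offset":[0,0,0.05],"spin":0},
    {"fingers":1.5,"offset":[0,0,0],"spin":0},
    {"fingers":1.5,"offset":[0,0,0],"spin":0},
  ],
)

```text
t: 26.5
ee_pos: [608.7, -197.4, 60.5]
tcp_rot: [180.0, 0.0, 82.1]
contact_force: [-6.2, 1.1, 16.4]
width: 22.8
grasp_force: 41.5
```

>>> apply_moves(
  increments=[
    {"fingers":1.5,"offset":[0,0,-0.05],"spin":0},
    {"fingers":2.6,"offset":[0,0,0],"spin":0},
    {"fingers":3,"offset":[0,0,0],"spin":0},
    {"fingers":4,"offset":[0,0,0],"spin":0},
    {"fingers":6,"offset":[0,0,0],"spin":0},
    {"fingers":8.5,"offset":[0,0,0],"spin":0},
    {"fingers":8.5,"offset":[0,0,0],"spin":0},
  ],
)

```text
t: 27.2
ee_pos: [608.6, -197.3, 59.8]
tcp_rot: [-180.0, -0.0, 82.1]
contact_force: [-0.2, 0.7, -0.1]
width: 81.6
grasp_force: 0.0
```

>>> apply_moves(
  increments=[
    {"fingers":8.5,"offset":[0,0,-1],"spin":0},
    {"fingers":8.5,"offset":[0,0,-3],"spin":0},
    {"fingers":8.5,"offset":[0,0,-4],"spin":0},
    {"fingers":8.5,"offset":[0,0,-4],"spin":0},
    {"fingers":8.5,"offset":[-2,-4,-2],"spin":0},
    {"fingers":8.5,"offset":[-3,-4,0],"spin":0},
    {"fingers":8.5,"offset":[-3,-4,0],"spin":0},
    {"fingers":8.5,"offset":[-3,-3,0],"spin":0},
  ],
)

```text
t: 28.0
ee_pos: [442.6, -286.5, 201.0]
tcp_rot: [180.0, 0.1, 82.1]
contact_force: [1.6, -1.5, -0.6]
width: 84.9
grasp_force: 0.0
```

>>> apply_moves(
  increments=[
    {"fingers":8.5,"offset":[-4,-2,0],"spin":0},
    {"fingers":8.5,"offset":[-4,-2,0],"spin":0},
    {"fingers":8.5,"offset":[0,0,0],"spin":0},
    {"fingers":8.5,"offset":[0,0,0],"spin":0},
  ],
)

```text
t: 28.4
ee_pos: [394.0, -360.1, 200.4]
tcp_rot: [180.0, 0.0, 82.0]
contact_force: [1.0, 1.3, -0.7]
width: 85.4
grasp_force: 0.0
```

Run:
```python
from workcell import *;from h import *
print(sense()["ee_pos"])
T=grab_frame("top");S=grab_frame("scene")
a=cv2.resize(T["pixels"][80:230,140:440],None,fx=2.6,fy=2.6);b=cv2.resize(S["pixels"][150:300,110:410],None,fx=1.9,fy=1.9)
cv2.imwrite("pics/end.png",np.vstack([a[:,:,::-1][:300],cv2.copyMakeBorder(b[:,:,::-1],0,0,0,a.shape[1]-b.shape[1],0)]))
```

```text
[ 394.03289712 -360.06181431  200.42681415]
```

View pics/end.png

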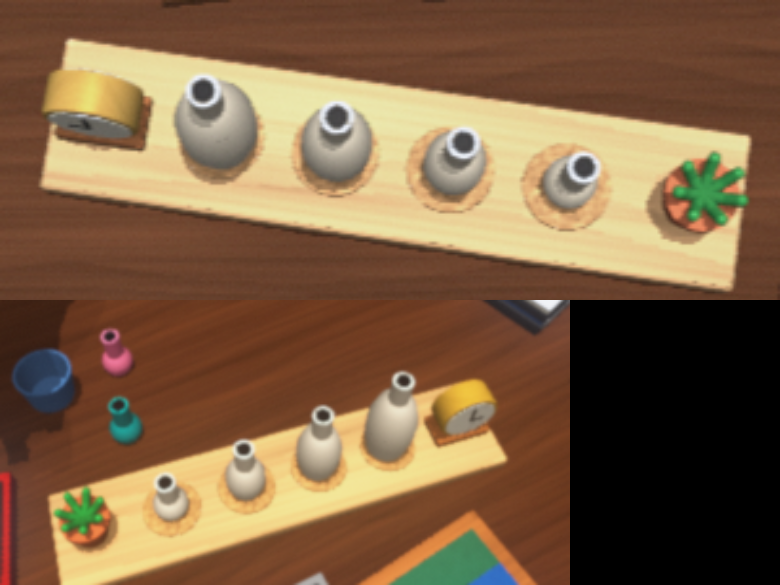

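All four stand in order; I'll check the mouth positions against the pads.

Run:
```python
import pickle;from h import *
T,S=[pickle.load(open(n+".pkl","rb")) for n in("top","scene")]
for n,u,v,h,p in(("d",(204,91),(403,381),168,(650.5,83.5)),("c",(337,118),(322.5,415),143,(636,-10.5)),("b",(463,143),(244,450),118,(622.5,-103.8)),("a",(583,168),(165.5,483),93,(609,-197))):
    a=plane(T,np.array(u)/2.6+[140,80],h)[:2]-p;b=plane(S,(np.array(v)-[0,300])/1.9+[110,150],h)[:2]-p
    print(n,a.round(1),b.round(1))
```

```text
d [-3.2 -3.4] [-3.3 -0.9]
c [-2.2 -2.6] [-2.5 -0.6]
b [-1.5 -1.8] [-0.4 -0.2]
a [-1.7 -0.8] [-0.7  0.6]
```

All are within 5 mm of their pad centres, so I'm handing in.

```bash
python3 -c "
from workcell import *
print(close_job())"
```

```text
the job is handed in; nothing more can be done
None
```

The four vases stand upright on their pads in height order, tallest (vase_d) beside the clock and shortest (vase_a) at the plant's end, each measured within 5 mm of its pad's centre; the job was handed in at about 28 s, with no verdict shown.

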